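Load the tube mixer with the right length of tube and restart it

ROBOT

A 7-joint arm with a two-finger parallel gripper is mounted at the origin on a cart in front of the work surface, level with it; the furniture and walls round the work are solid. World frame = base frame: x ahead of the robot, y to its left, z up, the work surface at z = 0. Lengths are in m, angles in rad, forces in N, time in s.
With the tool pointing down it reaches from about 0.425 to 1.025 m from the base axis. Payload 9.4 kg.
Tool frame: the origin (TCP) lies at the very end of the fingers, on their centre line; the grasp point (between the pads) lies 19 mm behind it; z points along the fingers, y is the line along which they close (so a half turn about z gives the same grasp; the last joint's range is limited). The gripper opens to 93 mm and grips with 3 to 60 N. Pads are 15 mm wide; open, the fingers measure 128 mm over their backs; the gripper's body (75 mm by 188 mm) begins 65 mm behind the grasp point.
Start: joints at [-1.231, 0.599, -0.003, 1.599, 0.002, 0.943, -0.08], TCP at [0.294, 0.663, 0.219] pointing down, gripper open.
Joint ranges: [-2.57, 2.57], [-0.35, 1.97], [-1.29, 1.29], [0.11, 2.56], [-1.05, 4.19], [0.11, 1.86], [-2.63, 2.63]. Speed limits (rad/s): [2.22, 2.22, 3.01, 3.01, 3.14, 3.14, 3.14].

INTERFACE

Orientations are given as [roll, pitch, yaw] about the fixed x, y, z axes, in that order (R = Rz(yaw) Ry(pitch) Rx(roll)).
In Python, from station import arm, capture, get_calibration gives the robot as it stands.
- The arm moves only by the shell command python3 -m creep 'ROWS'. ROWS is JSON, a list of rows, each an object of numbers: "x", "y", "z": the shift along the tool's x, y, z normalised to -1 to 1, where 1 is 50 cm; "yaw": the turn about the tool's z normalised to -1 to 1, where 1 is 60 degrees; "claw": the closure, from -1 (fully open) to 1 (shut). In form: [{"x": .., "y": .., "z": .., "yaw": .., "claw": ..}, ...]. A call has 1 to 20 rows; each row is the pose to reach, as a shift and turn from the pose commanded when the call began, along the tool's axes at that moment; what a row does not reach only later rows make up. A row lasts 1/8 s, in which the tool goes at most 62.5 mm and 10.7 degrees, less where a joint would pass 70% of its speed; a pose out of reach is approached as far as the arm can. A call with a number of a shift or a turn outside -1 to 1 is refused whole. A call with a gripper value outside its range is refused whole. The fingers move at their own pace and stop on an object; the grip force is fixed at half the most. Time passes only in rows, so rows that repeat a pose let the fingers close. It gives the time, the measured TCP pose, the force, the opening and the grip force at its end, in the units of the state.
- arm.observe(): the state, without advancing time (a new reading comes with each control period).
- capture(name): name is "side" or "top"; returns (picture, depth): 384x512x3 uint8, blue, green, red; 384x512 float32, m along the optical axis (not along the pixel's ray), 0 where there is no reading.
- get_calibration(name): a dict with "fx", "fy", "cx", "cy" (pixels), "pose" (4x4, takes a point from camera to world coordinates). Camera axes: x right, y down, z forward; pixel columns grow to the right and rows downward; lengths in m; the calibration is good to about 2 mm. A picture is of the moment at which its call begins. get_calibration takes no time and is no camera call.
- arm.job_done(): hands the job in; it is judged then, once.
The state is a dict: "time_s": time; "qpos": joint angles; "dq": joint speeds; "joint_efforts": joint torques, N m; "tcp_pos": TCP position; "tcp_rot": TCP orientation; "ft_force": force on the tool from outside, world axes, zero at the start; "ft_torque": the same for the moment, N m; "opening": finger opening in m; "grip_force": force on a finger pad.
Only numpy, scipy, OpenCV 4.12 (cv2) and the standard library are available. Lean on these libraries where they do the work, as an engineer would, in place of code of your own. Each camera call takes 0.05 s, during which the arm holds its last target. There are 200 camera calls.

TASK

Stop the mixer by moving its lever right over to off. The tube already clipped in the mixer shows which length is to be mixed: press every loose tube of that same length into a free clip of the mixer, about centred and fully home under its sprung jaw, and lay every loose tube of the other length flat in the set-aside tray, where one of its kind already lies. Leave both of those first tubes where they are, and when all tubes are in place push the lever right over to on again. Do not disturb the petri dish or the crucible.

Things in the scene. Friction and masses are not known exactly. Their poses are not given: they have to be found in the camera images.
- long_ref: Long sealed sample tube 180 mm long: white round tube of 16 mm diameter with a square grey end cap (20 x 20 mm, 12 mm long) at each end that keeps it from rolling; reference tube, at the start either in clip1 of the mixer or in the tray. Origin at the tube's middle, on its axis (10 mm above what it lies on); x axis along the tube. 60 g.
- short_ref: Short sealed sample tube 120 mm long: white round tube of 16 mm diameter with a square grey end cap (20 x 20 mm, 12 mm long) at each end that keeps it from rolling; reference tube, at the start in the other of these two places. Origin at the tube's middle, on its axis (10 mm above what it lies on); x axis along the tube. 60 g.
- long_a: Long sealed sample tube 180 mm long: white round tube of 16 mm diameter with a square grey end cap (20 x 20 mm, 12 mm long) at each end that keeps it from rolling; lies loose on the bench left or right of the equipment (may be absent). Origin at the tube's middle, on its axis (10 mm above what it lies on); x axis along the tube. 60 g.
- long_b: Long sealed sample tube 180 mm long: white round tube of 16 mm diameter with a square grey end cap (20 x 20 mm, 12 mm long) at each end that keeps it from rolling; lies loose on the bench left or right of the equipment (may be absent). Origin at the tube's middle, on its axis (10 mm above what it lies on); x axis along the tube. 60 g.
- short_a: Short sealed sample tube 120 mm long: white round tube of 16 mm diameter with a square grey end cap (20 x 20 mm, 12 mm long) at each end that keeps it from rolling; lies loose on the bench left or right of the equipment (may be absent). Origin at the tube's middle, on its axis (10 mm above what it lies on); x axis along the tube. 60 g.
- short_b: Short sealed sample tube 120 mm long: white round tube of 16 mm diameter with a square grey end cap (20 x 20 mm, 12 mm long) at each end that keeps it from rolling; lies loose on the bench left or right of the equipment (may be absent). Origin at the tube's middle, on its axis (10 mm above what it lies on); x axis along the tube. 60 g.
- mixer: fixed white tube mixer, housing 120 (x) x 172 (y) x 20 mm, three spring clips side by side for tubes along its x. Each clip has forks and jaws only 23 to 42 mm either side of its middle: the 46 mm between are free for fingers (housing top z 20 mm; a 5 mm hinge rod beside each clip at y +14.5, z 26 mm). Origin under its centre at bench height; y across the clips, z up
- clip1 (a point): axis and middle of a tube fully home in clip 1 (mixer y -50 mm, 50 mm above the bench); axes as the mixer's. Push the tube straight down: at -y a fixed fork wall (inner face 8.7 mm off, rounded top 7.5 mm above this point), at +y the sprung jaw, its 8 mm round nose overhanging the tube by 5 mm, top 14.5 mm above this point; gives way at about 5 to 12 N, snaps back over the tube
- clip2 (a point): axis and middle of a tube fully home in clip 2 (mixer y 0 mm, 50 mm above the bench); axes as the mixer's. Push the tube straight down: at -y a fixed fork wall (inner face 8.7 mm off, rounded top 7.5 mm above this point), at +y the sprung jaw, its 8 mm round nose overhanging the tube by 5 mm, top 14.5 mm above this point; gives way at about 5 to 12 N, snaps back over the tube
- clip3 (a point): axis and middle of a tube fully home in clip 3 (mixer y 50 mm, 50 mm above the bench); axes as the mixer's. Push the tube straight down: at -y a fixed fork wall (inner face 8.7 mm off, rounded top 7.5 mm above this point), at +y the sprung jaw, its 8 mm round nose overhanging the tube by 5 mm, top 14.5 mm above this point; gives way at about 5 to 12 N, snaps back over the tube
- jaw1 (a joint): sprung jaw of clip 1, rad: 0 closed, up to 0.6 pushed open; it springs back to 0
- jaw2 (a joint): sprung jaw of clip 2, rad: 0 closed, up to 0.6 pushed open; it springs back to 0
- jaw3 (a joint): sprung jaw of clip 3, rad: 0 closed, up to 0.6 pushed open; it springs back to 0
- tray: fixed set-aside tray: steel, 218 (x) x 196 (y) mm outside, 4 mm walls, 12 mm deep, on a grey riser; rim 52 mm above the bench. Origin under its centre at bench height, same heading as the mixer; stands left or right of the mixer. Its reference tube lies along x at y = -50 mm; free room at y = 0 and +50 mm
- tray_floor (a point): centre of the tray's inner floor, 40 mm above the bench; axes as the tray's
- lever (a joint): black on-lever on the mixer's +y side, rad: 0 off (leaning to the mixer's -x), 1.0 fully on (leaning to +x; it starts near there); swings about the mixer's y axis, stiff, stays where it is left
- lever_tip (a point): centre of the black 26 mm ball on the lever's 10 mm rod, 60 mm from the hinge; the hinge lies 42 mm above the bench, on a grey block 70 (x) x 50 (y) mm whose top is 45 mm above the bench; about 1 to 2 N on the ball moves it
- petri_dish_1: bystander: round petri dish with lid, 62 mm diameter, 16 mm high, on the bench in front; leave it alone
- crucible: bystander: white lidded crucible, 44 mm diameter, 48 mm high, on the bench in front; leave it alone

How it is judged:
By the outcome, as a careful person would: the job done as asked, in the order asked, and still so for the second after the job is handed in, with the robot touching nothing.
Of long_a, long_b, short_a, short_b only 3 to 4 are there at a start; the rules pass over those that are not, and their reading is None.
At some moment in a run one of long_a, long_b, short_a, short_b may be knocked a few centimetres aside while the robot is not near it.
Once in a run the grip may slacken for a moment while it holds something.
It also fails if it takes over 208 s, if anything falls off the work surface, if the arm or the gripper's body presses on something with over 40 N, if the wrist force passes 120 N, or if a joint passes its speed limit or range.

## Working session

There is one attempt and no reset: what is moved stays moved. The work goes in short steps, Python scripts to look and compute and a shell command to move; the robot and the scene stay as the last step left them, time stands still between calls to the robot, and variables do not carry over. Pictures are saved under pics/ and viewed, at most 14 in all, crops included, and the job is handed in when it is done.

```bash
mkdir -p pics; ls; python3 - <<'E'
from station import arm,capture,get_calibration
import cv2,numpy as np
print(arm.observe())
for n in("top","side"):
    p,d=capture(n); cv2.imwrite(f"pics/{n}0.png",p); np.save(f"{n}0.npy",d)
    c=get_calibration(n); print(n,c)
E
```

```text
pics
{'time_s': 0.0, 'qpos': array([-1.23071222,  0.60014219, -0.00252377,  1.60010876,  0.00181121,
        0.94288151, -0.07981165]), 'dq': array([-0.00039617,  0.00012587,  0.00011237,  0.00071841,  0.00013256,
       -0.00149624,  0.0001857 ]), 'joint_efforts': array([ 7.42149928e-05, -7.65042043e+01,  1.49721667e+00, -2.52356493e+01,
       -5.24664496e-02,  1.67642708e-02,  1.16958599e-04]), 'tcp_pos': array([0.29333407, 0.66249086, 0.21775546]), 'tcp_rot': array([-3.14006305e+00,  1.61232797e-04,  2.72484601e+00]), 'ft_force': array([-0.52619145,  0.97769549, -0.26789662]), 'ft_torque': array([-0.00318331, -0.04888778, -0.05620081]), 'grip_force': 0.0, 'opening': 0.09272132795786858}
top {'fx': 361.9886918100985, 'fy': 361.9886918100985, 'cx': 255.59587843737935, 'cy': 193.05071875962386, 'pose': array([[-0.02495152, -0.99268562,  0.11812146,  0.31165382],
       [-0.99951119,  0.0269987 ,  0.01576261, -0.00146459],
       [-0.01883644, -0.11767042, -0.99287404,  1.34350541],
       [ 0.        ,  0.        ,  0.        ,  1.        ]])}
side {'fx': 356.44231618224296, 'fy': 356.44231618224296, 'cx': 255.57491119571998, 'cy': 182.30398907114687, 'pose': array([[ 0.98643026, -0.08372364,  0.14122919,  0.326406  ],
       [-0.16405959, -0.46961017,  0.86749682, -0.8860187 ],
       [-0.00630733, -0.87889512, -0.47697335,  0.58115459],
       [ 0.        ,  0.        ,  0.        ,  1.        ]])}
```

View pics/top0.png

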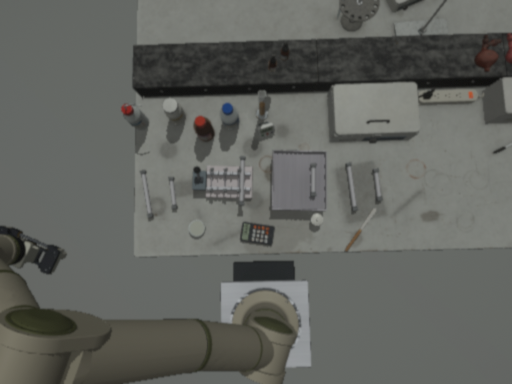

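View pics/side0.png

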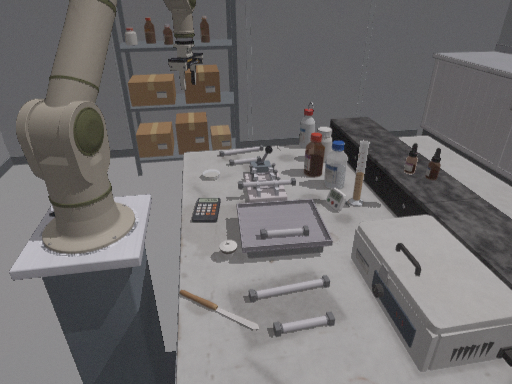

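```bash
cat > h.py <<'E'
from station import arm,capture,get_calibration
import cv2,numpy as np
def cloud(n,d):
    c=get_calibration(n); v,u=np.mgrid[:384,:512]
    P=np.stack([(u-c["cx"])/c["fx"]*d,(v-c["cy"])/c["fy"]*d,d],-1)
    T=c["pose"]; W=P@T[:3,:3].T+T[:3,3]; W[d==0]=np.nan; return W
def ray(n,u,v,z):
    c=get_calibration(n);T=c["pose"]
    r=T[:3,:3]@np.array([(u-c["cx"])/c["fx"],(v-c["cy"])/c["fy"],1]);o=T[:3,3]
    return o+r*(z-o[2])/r[2]
E
python3 - <<'E'
from h import *
p=cv2.imread("pics/top0.png"); d=np.load("top0.npy"); W=cloud("top",d); Z=W[...,2]
for r in [(120,250)]:
    print(np.nanmedian(Z[215:225,350:420]), np.nanstd(Z[215:235,400:480]))
H=np.clip(np.nan_to_num(Z)*2500,0,255).astype(np.uint8)
a=cv2.resize(p[140:245,130:400],None,fx=2.95,fy=2.95,interpolation=cv2.INTER_CUBIC)
b=cv2.resize(H[140:245,130:400],None,fx=2.95,fy=2.95,interpolation=cv2.INTER_NEAREST)
a=cv2.convertScaleAbs(a,alpha=1.6)
b=cv2.applyColorMap(b,cv2.COLORMAP_JET)
cv2.imwrite("pics/c1.png",np.vstack([a,b])[:600]); print(a.shape)
m=((Z>0.008)&(Z<0.03)).astype(np.uint8)
n,l,s,c=cv2.connectedComponentsWithStats(m)
for i in range(1,n):
    if s[i,4]>40 and 120<c[i][0]<420 and 140<c[i][1]<245: 
        w=W[l==i][:,:3]; (q,sz,an)=cv2.minAreaRect(w[:,:2].astype(np.float32)*1000)
        print(s[i],c[i],np.round(q),np.round(sz),round(an),np.nanmedian(w[:,2]))
E
```

```text
-0.002471865590608524 0.002727463667458011
(310, 796, 3)
[329 140  34   3  52] [344.78846154 141.44230769] [ 654. -320.] [119.   9.] 86 0.01995689224979813
[346 163  12  48 215] [351.31162791 186.9255814 ] [ 485. -334.] [178.  19.] 4 0.014561683575512685
[207 166  33   7 160] [222.75    168.49375] [565. 139.] [120.  24.] 87 0.017354416142760676
[244 167   9  32 216] [247.89814815 182.73148148] [510.  47.] [ 30. 117.] 88 0.017225511636170476
[373 169  10  33 153] [377.11111111 184.63398693] [ 488. -429.] [119.  21.] 3 0.014697848031089311
[140 170  13  48 203] [146.00492611 193.71428571] [479. 427.] [179.  18.] 9 0.01432779926912997
[206 175  34  13 400] [222.7225 180.865 ] [517. 140.] [123.  44.] 87 0.01813105006436977
[168 177  10  32 144] [172.29166667 192.67361111] [480. 331.] [118.  21.] 7 0.014332114314289601
[206 190  33   9 241] [221.99585062 194.12448133] [469. 144.] [120.  28.] 87 0.017261621144702977
[188 220  17  17 224] [196.14285714 228.15178571] [347. 242.] [60. 59.] 89 0.013256907758094183
[240 222  35  24 552] [256.5326087  233.53442029] [321.  19.] [120.  70.] 80 0.011648504194679665
[345 230  16  22  62] [353.01612903 240.20967742] [ 287. -330.] [11. 92.] 51 0.010135217256030171
```

View pics/c1.png

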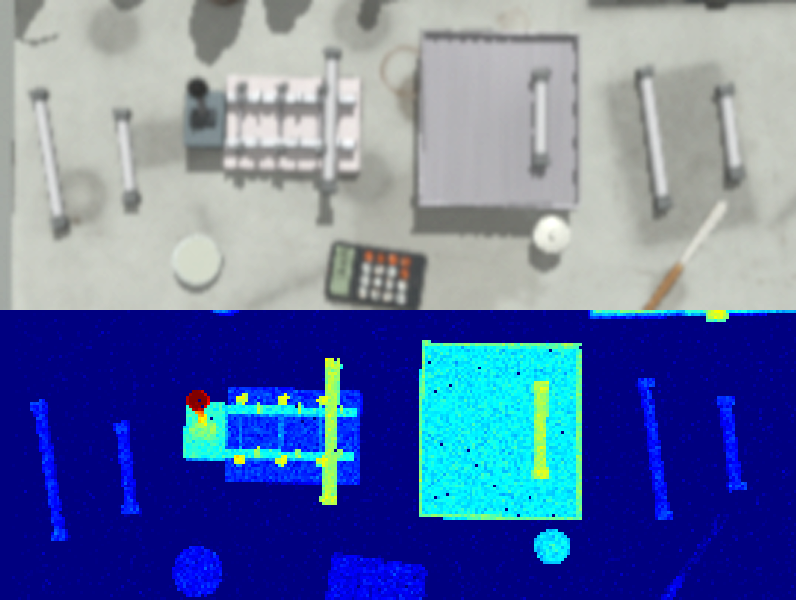

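```bash
cat >> h.py <<'E'
def line(w):
    w=w[~np.isnan(w).any(1)]; xy=w[:,:2]
    (q,sz,an)=cv2.minAreaRect((xy*1000).astype(np.float32))
    vx,vy,_,_=cv2.fitLine((xy*1000).astype(np.float32),cv2.DIST_HUBER,0,.01,.01).ravel()
    if vx<0: vx,vy=-vx,-vy
    a=np.arctan2(vy,vx); t=xy@[vx,vy]; s=xy@[-vy,vx]
    # middle across = midrange of bins
    tm=(np.percentile(t,.7)+np.percentile(t,99.3))/2; sm=np.median(s)
    return np.round(np.array([tm*vx-sm*vy,tm*vy+sm*vx]),4),round(np.degrees(a),2),np.round(np.ptp(t),3),round(float(np.median(w[:,2])),4)
def tubes(W,m,lo=80):
    n,l,s,c=cv2.connectedComponentsWithStats(m.astype(np.uint8))
    for i in range(1,n):
        if s[i,4]>lo: print(np.round(c[i]),*line(W[l==i]))
E
python3 - <<'E'
from h import *
d=np.load("top0.npy"); W=cloud("top",d); X,Y,Z=np.moveaxis(W,2,0)
tubes(W,(Z>.007)&(Z<.03)&(X>.38)&(X<.62)&((Y>.25)|(Y<-.25))) 
print("ref mixer");tubes(W,(Z>.046)&(X>.38)&(X<.62)&(Y>-.02)&(Y<.19),30)
print("ref tray");tubes(W,(Z>.047)&(X>.43)&(X<.56)&(Y<-.13)&(Y>-.27))
m=(Z>.028)&(X>.35)&(X<.65)&(Y<-.05)&(Y>-.3)
r=cv2.minAreaRect((W[m][:,:2]*1000).astype(np.float32));print("tray",r, )
# tray ring
c=W[m]; 
m=(Z>.01)&(Z<.026)&(X>.4)&(X<.6)&(Y<.2)&(Y>.0)
print("mixer",cv2.minAreaRect((W[m][:,:2]*1000).astype(np.float32)))
m=(Z>.03)&(Z<.046)&(X>.4)&(X<.6)&(Y<.24)&(Y>.18)
print("block",cv2.minAreaRect((W[m][:,:2]*1000).astype(np.float32)),np.nanmedian(Z[m]))
m=(Z>.07)&(X>.4)&(X<.65)&(Y<.26)&(Y>.15)
print("ball",W[m].mean(0),W[m].min(0),W[m].max(0),m.sum())
m=(Z>.03)&(X>.3)&(X<.45)&(Y<-.1)&(Y>-.3)
print("cruc",np.median(W[m],0))
E
```

```text
[351. 187.] [ 0.485  -0.3332] 5.28 0.178 0.0144
[377. 185.] [ 0.4889 -0.4282] 3.16 0.119 0.0147
[146. 194.] [0.4782 0.4267] 9.6 0.179 0.0143
[172. 193.] [0.4799 0.3283] 6.2 0.118 0.0142
ref mixer
[241. 181.] [0.512  0.0687] -2.75 0.179 0.0545
ref tray
[313. 181.] [ 0.5027 -0.1874] -3.13 0.109 0.0551
tray ((487.11297607421875, -140.74969482421875), (189.83132934570312, 263.59375), 87.3757553100586)
mixer ((514.3323364257812, 116.96281433105469), (168.5258331298828, 120.2669448852539), 87.38624572753906)
block ((518.4747314453125, 209.80108642578125), (69.63516235351562, 58.41456604003906), 0.05165550112724304) 0.04138159742434788
ball [0.54521859 0.22314805 0.09785912] [0.53285866 0.2114604  0.07227117] [0.55770032 0.23575968 0.10652644] 47
cruc [ 0.41943127 -0.18156243  0.0377664 ]
```

```bash
cat > g.py <<'E'
import sys
from station import arm
import numpy as np
x,y,z,psi=map(float,sys.argv[1:5])
s=arm.observe(); p=s["tcp_pos"]; a=s["tcp_rot"][2]
d=np.array([x,y,z])-p; c,n=np.cos(a),np.sin(a)
dy=(psi-np.degrees(a)+180)%360-180
print("t%.1f"%s["time_s"],"p",np.round(p,4),"psi %.1f"%np.degrees(a),"j7 %.2f"%s["qpos"][6],"F",np.round(s["ft_force"],1),"op %.3f gf %.1f"%(s["opening"],s["grip_force"]))
print("x %.4f y %.4f z %.4f yaw %.4f"%((c*d[0]+n*d[1])/.5,(n*d[0]-c*d[1])/.5,-d[2]/.5,-dy/60))
E
python3 g.py .588 .2235 .2 177.4
python3 -m creep '[{"x":-0.1,"y":-0.06,"z":0.0,"yaw":-0.1,"claw":1},{"x":-0.1,"y":-0.06,"z":0.0,"yaw":-0.1,"claw":1}]'; python3 g.py .588 .2235 .2 177.4
```

```text
t0.1 p [0.2934 0.6625 0.2178] psi 156.1 j7 -0.08 F [0.6 0.  0.1] op 0.093 gf 0.0
x -0.8943 y -0.5644 z 0.0356 yaw -0.3546
time_s: 0.35
tcp_pos: [0.3314, 0.6109, 0.2184]
tcp_rot: [-3.139, 0.003, 2.825]
ft_force: [-0.2, -0.1, -0.3]
opening: 0.0775
grip_force: 0.0
t0.3 p [0.3314 0.6109 0.2184] psi 161.8 j7 0.08 F [-0.2 -0.1 -0.3] op 0.077 gf 0.0
x -0.7292 y -0.5763 z 0.0368 yaw -0.2594
```

```bash
python3 -m creep '[{"x":-0.73,"y":-0.575,"z":0.0,"yaw":-0.26,"claw":1},{"x":-0.73,"y":-0.575,"z":0.0,"yaw":-0.26,"claw":1},{"x":-0.73,"y":-0.575,"z":0.0,"yaw":-0.26,"claw":1},{"x":-0.73,"y":-0.575,"z":0.0,"yaw":-0.26,"claw":1},{"x":-0.73,"y":-0.575,"z":0.0,"yaw":-0.26,"claw":1},{"x":-0.73,"y":-0.575,"z":0.0,"yaw":-0.26,"claw":1},{"x":-0.73,"y":-0.575,"z":0.0,"yaw":-0.26,"claw":1},{"x":-0.73,"y":-0.575,"z":0.0,"yaw":-0.26,"claw":1},{"x":-0.73,"y":-0.575,"z":0.0,"yaw":-0.26,"claw":1},{"x":-0.73,"y":-0.575,"z":0.0,"yaw":-0.26,"claw":1},{"x":-0.73,"y":-0.575,"z":0.0,"yaw":-0.26,"claw":1},{"x":-0.73,"y":-0.575,"z":0.0,"yaw":-0.26,"claw":1}]'; python3 g.py .588 .2235 .09 177.4
```

```text
time_s: 1.85
tcp_pos: [0.5855, 0.2309, 0.2187]
tcp_rot: [3.141, -0.0, 3.104]
ft_force: [0.7, 0.1, -0.6]
opening: 0.0004
grip_force: 0.0
t1.9 p [0.5855 0.2309 0.2187] psi 177.8 j7 1.01 F [ 0.7  0.1 -0.6] op 0.000 gf 0.0
x -0.0055 y -0.0146 z 0.2574 yaw 0.0072
```

```bash
python3 -m creep '[{"x":-0.005,"y":-0.0146,"z":0.1,"yaw":0.007,"claw":1},{"x":-0.005,"y":-0.0146,"z":0.2,"yaw":0.007,"claw":1},{"x":-0.005,"y":-0.0146,"z":0.257,"yaw":0.007,"claw":1},{"x":-0.005,"y":-0.0146,"z":0.257,"yaw":0.007,"claw":1},{"x":-0.005,"y":-0.0146,"z":0.257,"yaw":0.007,"claw":1},{"x":0.02,"y":-0.0146,"z":0.257,"yaw":0.007,"claw":1},{"x":0.04,"y":-0.0146,"z":0.257,"yaw":0.007,"claw":1},{"x":0.06,"y":-0.0146,"z":0.257,"yaw":0.007,"claw":1},{"x":0.08,"y":-0.0146,"z":0.257,"yaw":0.007,"claw":1},{"x":0.1,"y":-0.0146,"z":0.257,"yaw":0.007,"claw":1},{"x":0.12,"y":-0.0146,"z":0.257,"yaw":0.007,"claw":1},{"x":0.13,"y":-0.0146,"z":0.257,"yaw":0.007,"claw":1},{"x":0.14,"y":-0.0146,"z":0.257,"yaw":0.007,"claw":1},{"x":0.14,"y":-0.0146,"z":0.257,"yaw":0.007,"claw":1}]'; python3 g.py .505 .2235 .09 177.4
```

```text
time_s: 3.6
tcp_pos: [0.5166, 0.2252, 0.0902]
tcp_rot: [3.141, 0.001, 3.094]
ft_force: [3.3, 0.3, -0.9]
opening: 0.0007
grip_force: 1.6
t3.6 p [0.5166 0.2252 0.0902] psi 177.3 j7 0.92 F [ 3.3  0.3 -0.9] op 0.001 gf 1.6
x 0.0229 y -0.0045 z 0.0004 yaw -0.0019
```

```bash
python3 -m creep '[{"x":0.008,"y":0,"z":0,"yaw":0,"claw":1},{"x":0.015,"y":0,"z":0,"yaw":0,"claw":1},{"x":0.023,"y":0,"z":0,"yaw":0,"claw":1},{"x":0.023,"y":0,"z":0,"yaw":0,"claw":1}]'; python3 g.py .495 .2235 .09 177.4
```

```text
time_s: 4.1
tcp_pos: [0.5154, 0.2259, 0.0911]
tcp_rot: [3.136, 0.017, 3.09]
ft_force: [31.1, -3.3, -18.7]
opening: 0.0005
grip_force: 16.3
t4.1 p [0.5154 0.2259 0.0911] psi 177.0 j7 0.91 F [ 31.1  -3.3 -18.7] op 0.000 gf 16.3
x 0.0405 y -0.0069 z 0.0023 yaw -0.0061
```

```bash
python3 -m creep '[{"x":-0.06,"y":0,"z":0,"yaw":0,"claw":1},{"x":-0.06,"y":0,"z":-0.1,"yaw":0,"claw":1},{"x":-0.06,"y":0,"z":-0.22,"yaw":0,"claw":0},{"x":-0.06,"y":0.2,"z":-0.22,"yaw":-0.1,"claw":-0.3},{"x":0.0,"y":0.4,"z":-0.22,"yaw":-0.2,"claw":-0.4},{"x":0.0,"y":0.4,"z":-0.22,"yaw":-0.2,"claw":-0.4},{"x":0.0,"y":0.4,"z":-0.22,"yaw":-0.2,"claw":-0.4},{"x":0.0,"y":0.4,"z":-0.22,"yaw":-0.2,"claw":-0.4}]'
cat > look.py <<'E'
import sys
from h import *
p,d=capture("top"); W=cloud("top",d); X,Y,Z=np.moveaxis(W,2,0)
cv2.imwrite(f"pics/{sys.argv[1]}.png",cv2.resize(p[140:245,130:400],None,fx=2.9,fy=2.9,interpolation=cv2.INTER_CUBIC))
tubes(W,(Z>.007)&(Z<.03)&(X>.38)&(X<.62)&((Y>.25)|(Y<-.25)))
print("mixer");tubes(W,(Z>.046)&(Z<.064)&(X>.38)&(X<.62)&(Y>-.02)&(Y<.19),30)
print("tray");tubes(W,(Z>.047)&(Z<.064)&(X>.42)&(X<.59)&(Y<-.06)&(Y>-.22),30)
m=(Z>.07)&(Z<.12)&(X>.45)&(X<.6)&(Y<.26)&(Y>.18)
print("ball",W[m].mean(0) if m.any() else None,m.sum())
E
python3 look.py l1; python3 g.py .4782 .4267 .2 189.6
```

```text
time_s: 5.1
tcp_pos: [0.5129, 0.4258, 0.1995]
tcp_rot: [-3.141, -0.001, -2.977]
ft_force: [-0.2, -1.4, 0.3]
opening: 0.0561
grip_force: 0.0
[351. 187.] [ 0.4845 -0.3332] 5.03 0.178 0.0145
[377. 185.] [ 0.4893 -0.4284] 3.07 0.12 0.0145
[172. 193.] [0.4791 0.3288] 7.1 0.12 0.015
[147. 199.] [0.4629 0.4242] 10.73 0.151 0.0141
mixer
[241. 181.] [0.5123 0.0686] -2.64 0.179 0.0542
tray
[313. 180.] [ 0.5064 -0.1874] -3.55 0.117 0.0553
ball [0.49028107 0.22534473 0.09997851] 42
t5.2 p [0.5138 0.4241 0.1996] psi -170.7 j7 0.86 F [ 0.3 -0.6 -0.4] op 0.060 gf 0.0
x 0.0694 y 0.0167 z -0.0007 yaw -0.0052
```

```bash
python3 -m creep '[{"x":0.07,"y":0.016,"z":0.1,"yaw":-0.005,"claw":-0.4},{"x":0.07,"y":0.016,"z":0.2,"yaw":-0.005,"claw":-0.4},{"x":0.07,"y":0.016,"z":0.3,"yaw":-0.005,"claw":-0.4},{"x":0.07,"y":0.016,"z":0.36,"yaw":-0.005,"claw":-0.4},{"x":0.07,"y":0.016,"z":0.38,"yaw":-0.005,"claw":-0.4},{"x":0.07,"y":0.016,"z":0.388,"yaw":-0.005,"claw":-0.4},{"x":0.07,"y":0.016,"z":0.39,"yaw":-0.005,"claw":-0.4}]'; python3 g.py .4782 .4267 .004 189.6
```

```text
time_s: 6.02
tcp_pos: [0.4789, 0.4275, 0.0062]
tcp_rot: [3.141, 0.001, -2.975]
ft_force: [-0.2, -0.6, 0.9]
opening: 0.0651
grip_force: 0.0
t6.0 p [0.4789 0.4275 0.0062] psi -170.4 j7 0.76 F [-0.2 -0.6  0.9] op 0.065 gf 0.0
x 0.0016 y -0.0014 z 0.0044 yaw -0.0007
```

```bash
python3 -m creep '[{"x":0.0016,"y":0,"z":0.004,"yaw":0,"claw":-0.3},{"x":0.0016,"y":0,"z":0.004,"yaw":0,"claw":1},{"x":0.0016,"y":0,"z":0.004,"yaw":0,"claw":1},{"x":0.0016,"y":0,"z":0.004,"yaw":0,"claw":1},{"x":0.0016,"y":0,"z":0.004,"yaw":0,"claw":1},{"x":0.0016,"y":0,"z":0.004,"yaw":0,"claw":1},{"x":0.0016,"y":0,"z":0.004,"yaw":0,"claw":1},{"x":0.0016,"y":0,"z":-0.08,"yaw":0,"claw":1},{"x":0.0016,"y":0,"z":-0.2,"yaw":0,"claw":1},{"x":0.0016,"y":0,"z":-0.32,"yaw":0,"claw":1},{"x":0.0016,"y":0,"z":-0.34,"yaw":0,"claw":1},{"x":0.0016,"y":0,"z":-0.34,"yaw":0,"claw":1}]'; python3 g.py .5145 .1186 .175 177.4
```

```text
time_s: 7.52
tcp_pos: [0.4773, 0.4274, 0.1754]
tcp_rot: [3.141, 0.001, -2.974]
ft_force: [0.2, -0.5, -0.7]
opening: 0.0151
grip_force: 30.0
t7.5 p [0.4773 0.4274 0.1754] psi -170.4 j7 0.81 F [ 0.2 -0.5 -0.7] op 0.015 gf 30.0
x 0.0295 y -0.6213 z 0.0008 yaw 0.2032
```

```bash
python3 -m creep '[{"x":0.0295,"y":-0.12,"z":-0.02,"yaw":0.1,"claw":1},{"x":0.0295,"y":-0.24,"z":-0.02,"yaw":0.203,"claw":1},{"x":0.0295,"y":-0.36,"z":-0.02,"yaw":0.203,"claw":1},{"x":0.0295,"y":-0.48,"z":-0.02,"yaw":0.203,"claw":1},{"x":0.0295,"y":-0.58,"z":-0.02,"yaw":0.203,"claw":1},{"x":0.0295,"y":-0.621,"z":0,"yaw":0.203,"claw":1},{"x":0.0295,"y":-0.621,"z":0,"yaw":0.203,"claw":1},{"x":0.0295,"y":-0.621,"z":0,"yaw":0.203,"claw":1},{"x":0.0295,"y":-0.621,"z":0,"yaw":0.203,"claw":1},{"x":0.0295,"y":-0.621,"z":0,"yaw":0.203,"claw":1}]'; python3 g.py .5145 .1186 .08 177.4
python3 - <<'E'
from h import *
p,d=capture("top"); W=cloud("top",d); X,Y,Z=np.moveaxis(W,2,0)
tubes(W,(Z>.14)&(Z<.20)&(X>.38)&(X<.66)&(Y<.2)&(Y>0),30)
p,d=capture("side"); W=cloud("side",d); X,Y,Z=np.moveaxis(W,2,0)
print("s");tubes(W,(Z>.155)&(Z<.20)&(X>.38)&(X<.66)&(Y<.2)&(Y>0),10)
cv2.imwrite("pics/s1.png",cv2.resize(p[90:240,180:380],None,fx=3,fy=3,interpolation=cv2.INTER_CUBIC))
E
```

```text
time_s: 8.78
tcp_pos: [0.5144, 0.1201, 0.1752]
tcp_rot: [3.141, 0.0, 3.098]
ft_force: [0.1, 0.0, -1.3]
opening: 0.0152
grip_force: 30.0
t8.8 p [0.5144 0.1201 0.1752] psi 177.5 j7 1.11 F [ 0.1  0.  -1.3] op 0.015 gf 30.0
x -0.0003 y -0.0030 z 0.1904 yaw 0.0021
s
[265. 137.] [0.5193 0.1115] -1.97 0.178 0.1859
```

View pics/s1.png

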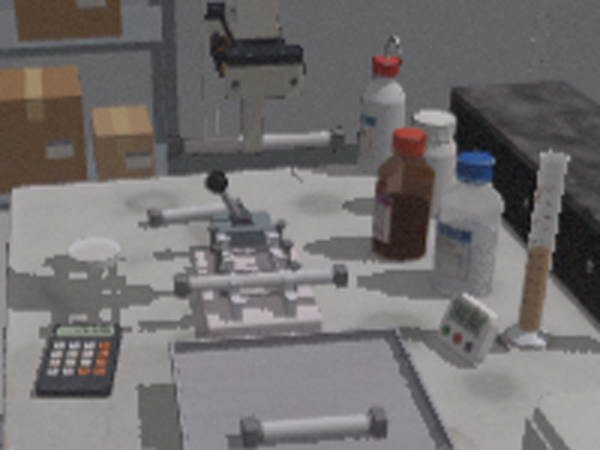

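```bash
python3 -m creep '[{"x":0.002,"y":-0.003,"z":0.08,"yaw":0.002,"claw":1},{"x":0.003,"y":-0.003,"z":0.16,"yaw":0.002,"claw":1},{"x":0.003,"y":-0.003,"z":0.2,"yaw":0.002,"claw":1},{"x":0.003,"y":-0.003,"z":0.21,"yaw":0.002,"claw":1},{"x":0.003,"y":-0.003,"z":0.22,"yaw":0.002,"claw":1},{"x":0.003,"y":-0.003,"z":0.23,"yaw":0.002,"claw":1},{"x":0.003,"y":-0.003,"z":0.24,"yaw":0.002,"claw":1}]'; python3 g.py .5135 .1186 .042 177.4
```

```text
time_s: 9.75
tcp_pos: [0.5135, 0.1165, 0.0559]
tcp_rot: [-3.141, 0.001, 3.093]
ft_force: [0.1, -5.3, 2.7]
opening: 0.0156
grip_force: 30.0
t9.8 p [0.5135 0.1165 0.0559] psi 177.2 j7 1.07 F [ 0.1 -5.3  2.7] op 0.016 gf 30.0
x 0.0002 y 0.0043 z 0.0279 yaw -0.0027
```

```bash
python3 -m creep '[{"x":0,"y":0.0,"z":0.006,"yaw":0,"claw":1},{"x":0,"y":0.0,"z":0.012,"yaw":0,"claw":1},{"x":0,"y":0.0,"z":0.018,"yaw":0,"claw":1},{"x":0,"y":0.0,"z":0.024,"yaw":0,"claw":1},{"x":0,"y":0.0,"z":0.028,"yaw":0,"claw":1},{"x":0,"y":0.0,"z":0.028,"yaw":0,"claw":1}]'; python3 g.py .5135 .1186 .042 177.4
```

```text
time_s: 10.5
tcp_pos: [0.5142, 0.1189, 0.0427]
tcp_rot: [3.139, 0.003, 3.095]
ft_force: [-1.8, 5.0, 18.4]
opening: 0.0151
grip_force: 30.0
t10.5 p [0.5142 0.1189 0.0427] psi 177.4 j7 1.07 F [-1.8  5.  18.4] op 0.015 gf 30.0
x 0.0014 y -0.0008 z 0.0013 yaw -0.0008
```

```bash
python3 -m creep '[{"x":0,"y":0,"z":0,"yaw":0,"claw":0.27},{"x":0,"y":0,"z":0,"yaw":0,"claw":0.27},{"x":0,"y":0,"z":-0.02,"yaw":0,"claw":0.27},{"x":0,"y":0,"z":-0.1,"yaw":0,"claw":0.27},{"x":0,"y":0,"z":-0.2,"yaw":0,"claw":0.27},{"x":0,"y":0,"z":-0.31,"yaw":0,"claw":0.27},{"x":0,"y":0.1,"z":-0.31,"yaw":0,"claw":-0.3},{"x":0,"y":0.2,"z":-0.31,"yaw":0,"claw":-0.9},{"x":0.0,"y":0.32,"z":-0.31,"yaw":0,"claw":-0.9},{"x":0.0,"y":0.4,"z":-0.31,"yaw":-0.1,"claw":-0.9},{"x":0.0,"y":0.47,"z":-0.31,"yaw":-0.15,"claw":-0.9},{"x":0.07,"y":0.47,"z":-0.31,"yaw":-0.15,"claw":-0.9},{"x":0.07,"y":0.47,"z":-0.31,"yaw":-0.15,"claw":-0.9}]'; python3 look.py l2; python3 g.py .4795 .354 .1 186.5
```

```text
time_s: 12.12
tcp_pos: [0.4865, 0.3543, 0.1964]
tcp_rot: [-3.141, -0.002, -3.029]
ft_force: [-0.0, -0.7, -0.5]
opening: 0.0882
grip_force: 0.0
[351. 187.] [ 0.4847 -0.333 ] 4.94 0.178 0.0143
[377. 185.] [ 0.4891 -0.4281] 3.3 0.119 0.0146
[173. 195.] [0.479  0.3274] 2.39 0.12 0.0145
mixer
[228. 180.] [0.5157 0.1177] -1.86 0.176 0.0549
[241. 181.] [0.5126 0.0688] -2.76 0.18 0.0545
tray
[313. 180.] [ 0.5062 -0.1877] -2.86 0.116 0.055
ball [0.49017258 0.22556416 0.100182  ] 42
t12.2 p [0.4882 0.3538 0.1966] psi -173.6 j7 0.85 F [ 1.5 -0.7 -0.8] op 0.088 gf 0.0
x 0.0173 y 0.0024 z 0.1931 yaw -0.0021
```

View pics/l2.png

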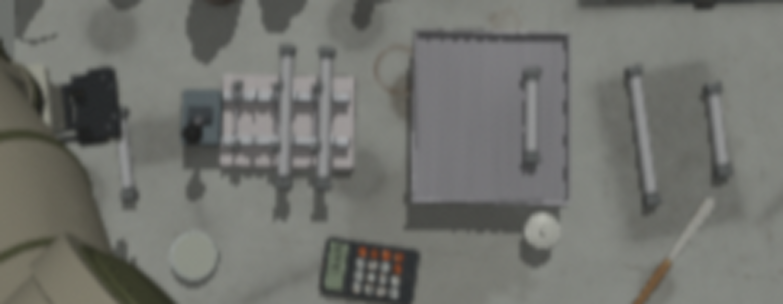

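```bash
python3 -m creep '[{"x":0.0173,"y":0.0,"z":0.1,"yaw":-0.002,"claw":-0.9},{"x":0.0173,"y":0.0,"z":0.2,"yaw":-0.002,"claw":-0.9},{"x":0.0173,"y":0.0,"z":0.3,"yaw":-0.002,"claw":-0.9},{"x":0.0173,"y":0.0,"z":0.36,"yaw":-0.002,"claw":-0.9},{"x":0.0173,"y":0.0,"z":0.38,"yaw":-0.002,"claw":-0.9},{"x":0.0173,"y":0.0,"z":0.383,"yaw":-0.002,"claw":-0.9},{"x":0.0173,"y":0.0,"z":0.383,"yaw":-0.002,"claw":-0.9},{"x":0.0173,"y":0.0,"z":0.383,"yaw":-0.002,"claw":-0.5},{"x":0.0173,"y":0.0,"z":0.383,"yaw":-0.002,"claw":-0.2},{"x":0.0173,"y":0.0,"z":0.383,"yaw":-0.002,"claw":0.1},{"x":0.0173,"y":0.0,"z":0.383,"yaw":-0.002,"claw":0.4},{"x":0.0173,"y":0.0,"z":0.383,"yaw":-0.002,"claw":1},{"x":0.0173,"y":0.0,"z":0.383,"yaw":-0.002,"claw":1},{"x":0.0173,"y":0.0,"z":0.383,"yaw":-0.002,"claw":1},{"x":0.0173,"y":0.0,"z":0.383,"yaw":-0.002,"claw":1}]'; python3 g.py .4795 .354 .175 186.5
```

```text
time_s: 14.05
tcp_pos: [0.4804, 0.3529, 0.0046]
tcp_rot: [-3.142, -0.0, -3.03]
ft_force: [1.2, -0.5, -0.4]
opening: 0.015
grip_force: 30.0
t14.1 p [0.4804 0.3529 0.0046] psi -173.6 j7 0.78 F [ 1.2 -0.5 -0.4] op 0.015 gf 30.0
x 0.0016 y 0.0024 z -0.3408 yaw -0.0013
```

```bash
python3 -m creep '[{"x":0,"y":0,"z":-0.12,"yaw":0,"claw":1},{"x":0,"y":0,"z":-0.24,"yaw":0,"claw":1},{"x":0,"y":0,"z":-0.36,"yaw":0,"claw":1},{"x":0,"y":-0.1,"z":-0.38,"yaw":0.05,"claw":1},{"x":0,"y":-0.2,"z":-0.38,"yaw":0.1,"claw":1},{"x":0,"y":-0.3,"z":-0.38,"yaw":0.15,"claw":1},{"x":0,"y":-0.4,"z":-0.38,"yaw":0.15,"claw":1},{"x":0,"y":-0.5,"z":-0.38,"yaw":0.15,"claw":1},{"x":0,"y":-0.6,"z":-0.38,"yaw":0.15,"claw":1},{"x":0,"y":-0.7,"z":-0.38,"yaw":0.15,"claw":1},{"x":0,"y":-0.8,"z":-0.38,"yaw":0.15,"claw":1},{"x":0,"y":-0.9,"z":-0.38,"yaw":0.15,"claw":1},{"x":0,"y":-0.97,"z":-0.38,"yaw":0.15,"claw":1},{"x":0,"y":-0.97,"z":-0.38,"yaw":0.15,"claw":1},{"x":0,"y":-0.97,"z":-0.38,"yaw":0.15,"claw":1},{"x":0,"y":-0.97,"z":-0.38,"yaw":0.15,"claw":1}]'; python3 g.py .507 -.1375 .0455 177.4
```

```text
time_s: 16.05
tcp_pos: [0.5347, -0.1276, 0.1946]
tcp_rot: [3.141, -0.0, 3.099]
ft_force: [0.1, -0.3, -0.9]
opening: 0.015
grip_force: 30.0
t16.1 p [ 0.5347 -0.1276  0.1946] psi 177.5 j7 1.59 F [ 0.1 -0.3 -0.9] op 0.015 gf 30.0
x 0.0545 y -0.0222 z 0.2983 yaw 0.0023
```

```bash
python3 -m creep '[{"x":0.0545,"y":-0.022,"z":0.05,"yaw":0.002,"claw":1},{"x":0.0545,"y":-0.022,"z":0.16,"yaw":0.002,"claw":1},{"x":0.0545,"y":-0.022,"z":0.25,"yaw":0.002,"claw":1},{"x":0.0545,"y":-0.022,"z":0.28,"yaw":0.002,"claw":1},{"x":0.0545,"y":-0.022,"z":0.293,"yaw":0.002,"claw":1},{"x":0.0545,"y":-0.022,"z":0.298,"yaw":0.002,"claw":1},{"x":0.0545,"y":-0.022,"z":0.298,"yaw":0.002,"claw":1}]'; python3 g.py .507 -.1375 .0455 177.4
```

```text
time_s: 16.92
tcp_pos: [0.5076, -0.1389, 0.0467]
tcp_rot: [-3.141, 0.002, 3.095]
ft_force: [0.8, 0.4, -1.2]
opening: 0.015
grip_force: 30.0
t16.9 p [ 0.5076 -0.1389  0.0467] psi 177.3 j7 1.56 F [ 0.8  0.4 -1.2] op 0.015 gf 30.0
x 0.0014 y 0.0028 z 0.0023 yaw -0.0016
```

Next: release, lift, and move over the long tube on the right (heading 5°, ψ=185).

```bash
python3 -m creep '[{"x":0,"y":0,"z":0.0015,"yaw":0,"claw":1},{"x":0,"y":0,"z":0.0015,"yaw":0,"claw":0.27},{"x":0,"y":0,"z":0.0015,"yaw":0,"claw":0.27},{"x":0,"y":0,"z":0.0015,"yaw":0,"claw":0.27},{"x":0,"y":0,"z":-0.05,"yaw":0,"claw":0.27},{"x":0,"y":0,"z":-0.15,"yaw":0,"claw":0.27},{"x":0,"y":0,"z":-0.27,"yaw":0,"claw":0},{"x":0,"y":-0.1,"z":-0.29,"yaw":0,"claw":-0.4},{"x":0.02,"y":-0.2,"z":-0.29,"yaw":-0.05,"claw":-0.4},{"x":0.02,"y":-0.3,"z":-0.29,"yaw":-0.12,"claw":-0.4},{"x":0.02,"y":-0.38,"z":-0.29,"yaw":-0.12,"claw":-0.4},{"x":0.02,"y":-0.38,"z":-0.29,"yaw":-0.12,"claw":-0.4},{"x":0.02,"y":-0.38,"z":-0.29,"yaw":-0.12,"claw":-0.4}]'; python3 look.py l3; python3 g.py .4847 -.3331 .004 185.1
```

```text
time_s: 18.55
tcp_pos: [0.4879, -0.3274, 0.1905]
tcp_rot: [3.141, -0.0, -3.063]
ft_force: [-0.3, 0.7, 0.1]
opening: 0.065
grip_force: 0.0
[378. 193.] [ 0.4603 -0.4296] 2.03 0.062 0.0144
[353. 200.] [ 0.4377 -0.3368] 6.16 0.083 0.0149
mixer
[228. 180.] [0.5155 0.1179] -2.53 0.176 0.0546
[241. 181.] [0.5125 0.0688] -2.69 0.18 0.0544
tray
[299. 181.] [ 0.5042 -0.1385] -2.55 0.119 0.0553
[313. 180.] [ 0.5065 -0.1878] -2.2 0.116 0.055
ball [0.49051924 0.22548965 0.1000302 ] 43
t18.6 p [ 0.4881 -0.3269  0.1905] psi -175.4 j7 2.05 F [-0.1  0.5 -0.4] op 0.065 gf 0.0
x 0.0078 y -0.0119 z 0.3730 yaw -0.0089
```

View pics/l3.png

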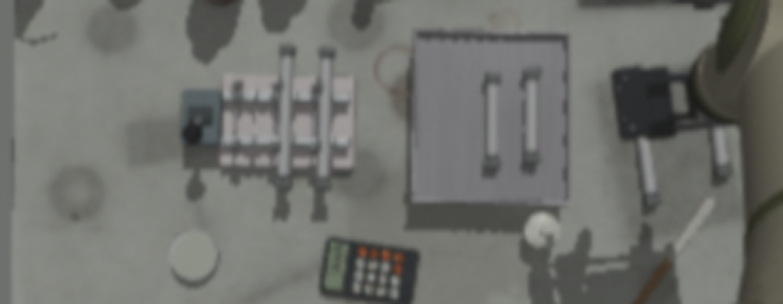

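```bash
python3 -m creep '[{"x":0.008,"y":-0.012,"z":0.1,"yaw":-0.009,"claw":-0.4},{"x":0.008,"y":-0.012,"z":0.2,"yaw":-0.009,"claw":-0.4},{"x":0.008,"y":-0.012,"z":0.3,"yaw":-0.009,"claw":-0.4},{"x":0.008,"y":-0.012,"z":0.35,"yaw":-0.009,"claw":-0.4},{"x":0.008,"y":-0.012,"z":0.37,"yaw":-0.009,"claw":-0.4},{"x":0.008,"y":-0.012,"z":0.373,"yaw":-0.009,"claw":-0.4},{"x":0.008,"y":-0.012,"z":0.373,"yaw":-0.009,"claw":-0.4},{"x":0.008,"y":-0.012,"z":0.373,"yaw":-0.009,"claw":0},{"x":0.008,"y":-0.012,"z":0.373,"yaw":-0.009,"claw":0.4},{"x":0.008,"y":-0.012,"z":0.373,"yaw":-0.009,"claw":1},{"x":0.008,"y":-0.012,"z":0.373,"yaw":-0.009,"claw":1},{"x":0.008,"y":-0.012,"z":0.373,"yaw":-0.009,"claw":1},{"x":0.008,"y":-0.012,"z":0.373,"yaw":-0.009,"claw":1}]'; python3 g.py .4847 -.3331 .2 185.1
```

```text
time_s: 20.23
tcp_pos: [0.4845, -0.3344, 0.0041]
tcp_rot: [3.142, -0.0, -3.054]
ft_force: [0.2, -0.3, 0.2]
opening: 0.0155
grip_force: 30.0
t20.2 p [ 0.4845 -0.3344  0.0041] psi -175.0 j7 2.01 F [ 0.2 -0.3  0.2] op 0.015 gf 30.0
x -0.0006 y 0.0026 z -0.3918 yaw -0.0011
```

```bash
python3 -m creep '[{"x":0,"y":0,"z":-0.12,"yaw":0,"claw":1},{"x":0,"y":0,"z":-0.24,"yaw":0,"claw":1},{"x":0,"y":0,"z":-0.36,"yaw":0,"claw":1},{"x":-0.02,"y":0.1,"z":-0.38,"yaw":0.05,"claw":1},{"x":-0.04,"y":0.2,"z":-0.38,"yaw":0.1,"claw":1},{"x":-0.05,"y":0.3,"z":-0.38,"yaw":0.127,"claw":1},{"x":-0.07,"y":0.4,"z":-0.38,"yaw":0.127,"claw":1},{"x":-0.09,"y":0.5,"z":-0.38,"yaw":0.127,"claw":1},{"x":-0.11,"y":0.6,"z":-0.38,"yaw":0.127,"claw":1},{"x":-0.13,"y":0.7,"z":-0.38,"yaw":0.127,"claw":1},{"x":-0.15,"y":0.8,"z":-0.38,"yaw":0.127,"claw":1},{"x":-0.15,"y":0.9,"z":-0.38,"yaw":0.127,"claw":1},{"x":-0.15,"y":0.995,"z":-0.38,"yaw":0.127,"claw":1},{"x":-0.15,"y":0.995,"z":-0.38,"yaw":0.127,"claw":1},{"x":-0.15,"y":0.995,"z":-0.38,"yaw":0.127,"claw":1},{"x":-0.15,"y":0.995,"z":-0.38,"yaw":0.127,"claw":1}]'; python3 g.py .5165 .1682 .055 177.4
python3 - <<'E'
from h import *
p,d=capture("side"); W=cloud("side",d); X,Y,Z=np.moveaxis(W,2,0)
tubes(W,(Z>.175)&(Z<.22)&(X>.38)&(X<.66)&(Y<.25)&(Y>0.05),10)
E
```

```text
time_s: 22.22
tcp_pos: [0.5156, 0.1662, 0.1941]
tcp_rot: [-3.141, -0.0, 3.095]
ft_force: [-1.0, 0.9, -0.2]
opening: 0.0152
grip_force: 30.0
t22.2 p [0.5156 0.1662 0.1941] psi 177.3 j7 1.01 F [-1.   0.9 -0.2] op 0.015 gf 30.0
x -0.0016 y 0.0041 z 0.2782 yaw -0.0015
[262. 127.] [0.5188 0.1578] -3.35 0.18 0.2036
```

```bash
python3 -m creep '[{"x":-0.002,"y":0.004,"z":0.1,"yaw":0,"claw":1},{"x":-0.002,"y":0.004,"z":0.2,"yaw":0,"claw":1},{"x":-0.002,"y":0.004,"z":0.24,"yaw":0,"claw":1},{"x":-0.002,"y":0.004,"z":0.25,"yaw":0,"claw":1},{"x":-0.002,"y":0.004,"z":0.26,"yaw":0,"claw":1},{"x":-0.002,"y":0.004,"z":0.268,"yaw":0,"claw":1},{"x":-0.002,"y":0.004,"z":0.276,"yaw":0,"claw":1},{"x":-0.002,"y":0.004,"z":0.282,"yaw":0,"claw":1},{"x":-0.002,"y":0.004,"z":0.288,"yaw":0,"claw":1},{"x":-0.002,"y":0.004,"z":0.294,"yaw":0,"claw":1},{"x":-0.002,"y":0.004,"z":0.3,"yaw":0,"claw":1},{"x":-0.002,"y":0.004,"z":0.305,"yaw":0,"claw":1},{"x":-0.002,"y":0.004,"z":0.305,"yaw":0,"claw":1}]'; python3 g.py .5175 .1682 .042 177.4
```

```text
time_s: 23.9
tcp_pos: [0.5165, 0.1702, 0.0415]
tcp_rot: [3.141, -0.0, 3.097]
ft_force: [0.7, 0.2, -1.6]
opening: 0.0147
grip_force: 30.0
t23.9 p [0.5165 0.1702 0.0415] psi 177.5 j7 0.95 F [ 0.7  0.2 -1.6] op 0.015 gf 30.0
x -0.0021 y -0.0039 z -0.0010 yaw 0.0008
```

```bash
python3 - <<'E'
from h import *
p,d=capture("side"); W=cloud("side",d); X,Y,Z=np.moveaxis(W,2,0)
cv2.imwrite("pics/s2.png",cv2.resize(p[110:230,190:350],None,fx=4.5,fy=4.5,interpolation=cv2.INTER_CUBIC))
p,d=capture("top"); W=cloud("top",d); X,Y,Z=np.moveaxis(W,2,0)
for y in (.068,.118,.169):
  for lo,hi in((.42,.455),(.575,.61)):
    m=(X>lo)&(X<hi)&(abs(Y-y+(X-.5145)*.045)<.006)&(Z<.15); print(y,lo,np.round(np.median(W[m],0),4),m.sum())
E
```

```text
0.068 0.42 [0.434  0.0719 0.0552] 33
0.068 0.575 [0.5898 0.0651 0.0576] 23
0.118 0.42 [nan nan nan] 0
0.118 0.575 [0.5915 0.1124 0.0548] 37
0.169 0.42 [nan nan nan] 0
0.169 0.575 [nan nan nan] 0
  return _methods._mean(a, axis=axis, dtype=dtype,
  ret = um.true_divide(
```

View pics/s2.png

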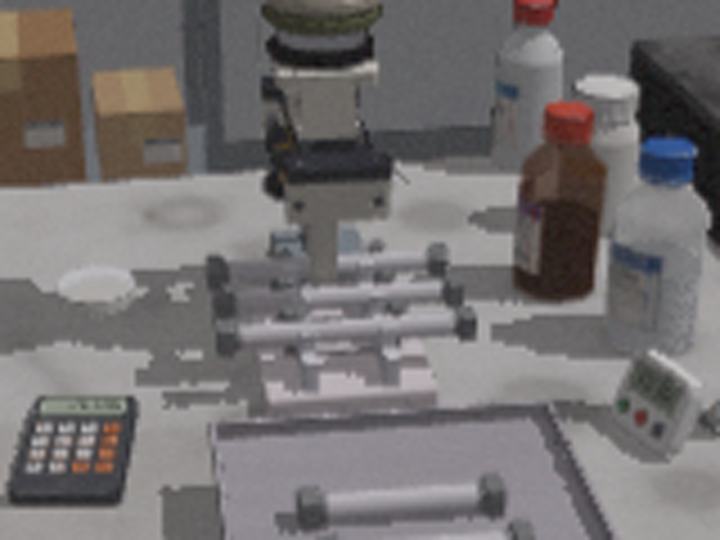

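```bash
python3 -m creep '[{"x":0,"y":-0.002,"z":0.004,"yaw":0,"claw":1},{"x":0,"y":-0.002,"z":0.008,"yaw":0,"claw":1},{"x":0,"y":-0.002,"z":0.008,"yaw":0,"claw":1}]'; python3 g.py .5175 .1682 .042 177.4
```

```text
time_s: 24.38
tcp_pos: [0.5168, 0.1699, 0.0401]
tcp_rot: [3.14, 0.002, 3.098]
ft_force: [-7.1, 0.4, 33.3]
opening: 0.0149
grip_force: 30.0
t24.4 p [0.5168 0.1699 0.0401] psi 177.5 j7 0.95 F [-7.1  0.4 33.3] op 0.015 gf 30.0
x -0.0015 y -0.0034 z -0.0039 yaw 0.0015
```

```bash
python3 -m creep '[{"x":0,"y":0,"z":-0.004,"yaw":0,"claw":0.27},{"x":0,"y":0,"z":-0.004,"yaw":0,"claw":0.27},{"x":0,"y":0,"z":-0.004,"yaw":0,"claw":0.27},{"x":0,"y":0,"z":-0.05,"yaw":0,"claw":0.27},{"x":0,"y":0,"z":-0.15,"yaw":0,"claw":0.27},{"x":0,"y":0,"z":-0.27,"yaw":0,"claw":0},{"x":0,"y":-0.1,"z":-0.3,"yaw":0,"claw":-0.4},{"x":0,"y":-0.2,"z":-0.3,"yaw":0,"claw":-0.4},{"x":0,"y":-0.3,"z":-0.3,"yaw":0,"claw":-0.4},{"x":0,"y":-0.4,"z":-0.3,"yaw":0,"claw":-0.4},{"x":0,"y":-0.5,"z":-0.3,"yaw":0,"claw":-0.4},{"x":0,"y":-0.6,"z":-0.3,"yaw":0,"claw":-0.4},{"x":0,"y":-0.7,"z":-0.3,"yaw":0,"claw":-0.4},{"x":0,"y":-0.7,"z":-0.3,"yaw":0,"claw":-0.4}]'; python3 look.py l4; python3 g.py .489 -.4282 .19 183.1
```

```text
time_s: 26.12
tcp_pos: [0.4998, -0.1853, 0.1871]
tcp_rot: [-3.14, -0.001, 3.09]
ft_force: [-0.6, 0.4, 0.2]
opening: 0.065
grip_force: 0.0
[377. 183.] [ 0.4892 -0.4294] 5.74 0.119 0.015
mixer
[214. 180.] [0.5169 0.1677] -2.89 0.179 0.0546
[228. 180.] [0.5154 0.1178] -2.56 0.175 0.0546
[241. 181.] [0.5122 0.0687] -2.71 0.18 0.0546
tray
[299. 190.] [ 0.4736 -0.1373] -3.68 0.056 0.0549
[313. 190.] [ 0.4739 -0.1862] -2.58 0.052 0.0557
ball [0.49053201 0.22551226 0.09991503] 43
t26.2 p [ 0.5002 -0.1827  0.1872] psi 177.2 j7 1.67 F [ 0.3  0.4 -0. ] op 0.065 gf 0.0
x -0.0016 y -0.4915 z -0.0057 yaw -0.0983
```

View pics/l4.png

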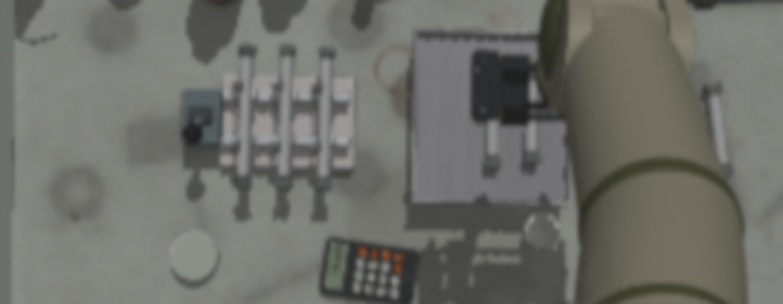

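```bash
python3 -m creep '[{"x":0,"y":-0.1,"z":0,"yaw":-0.05,"claw":-0.4},{"x":0,"y":-0.2,"z":0,"yaw":-0.098,"claw":-0.4},{"x":0,"y":-0.3,"z":0,"yaw":-0.098,"claw":-0.4},{"x":0,"y":-0.4,"z":0,"yaw":-0.098,"claw":-0.4},{"x":0,"y":-0.49,"z":0,"yaw":-0.098,"claw":-0.4},{"x":0,"y":-0.49,"z":0,"yaw":-0.098,"claw":-0.4},{"x":0,"y":-0.49,"z":0,"yaw":-0.098,"claw":-0.4},{"x":0,"y":-0.49,"z":0,"yaw":-0.098,"claw":-0.4}]'; python3 look.py l5; python3 g.py .489 -.4282 .004 183.1
```

```text
time_s: 27.18
tcp_pos: [0.4907, -0.4235, 0.1876]
tcp_rot: [3.141, 0.0, -3.081]
ft_force: [-0.4, 0.9, 0.1]
opening: 0.0655
grip_force: 0.0
mixer
[214. 180.] [0.5167 0.1679] -2.44 0.177 0.0544
[228. 180.] [0.5153 0.1178] -2.66 0.176 0.0547
[241. 181.] [0.5125 0.0688] -2.82 0.18 0.0545
tray
[299. 181.] [ 0.5032 -0.1387] -3.36 0.119 0.0551
[313. 180.] [ 0.5064 -0.1877] -2.81 0.117 0.0548
ball [0.49107936 0.22551849 0.09895618] 43
t27.2 p [ 0.4906 -0.4238  0.1878] psi -176.6 j7 2.15 F [ 0.1 -0.1 -0.9] op 0.066 gf 0.0
x 0.0036 y -0.0086 z 0.3675 yaw 0.0058
```

```bash
python3 -m creep '[{"x":0.0035,"y":-0.009,"z":0.1,"yaw":0.006,"claw":-0.4},{"x":0.0035,"y":-0.009,"z":0.2,"yaw":0.006,"claw":-0.4},{"x":0.0035,"y":-0.009,"z":0.3,"yaw":0.006,"claw":-0.4},{"x":0.0035,"y":-0.009,"z":0.35,"yaw":0.006,"claw":-0.4},{"x":0.0035,"y":-0.009,"z":0.367,"yaw":0.006,"claw":-0.4},{"x":0.0035,"y":-0.009,"z":0.367,"yaw":0.006,"claw":-0.4},{"x":0.0035,"y":-0.009,"z":0.367,"yaw":0.006,"claw":0},{"x":0.0035,"y":-0.009,"z":0.367,"yaw":0.006,"claw":0.4},{"x":0.0035,"y":-0.009,"z":0.367,"yaw":0.006,"claw":1},{"x":0.0035,"y":-0.009,"z":0.367,"yaw":0.006,"claw":1},{"x":0.0035,"y":-0.009,"z":0.367,"yaw":0.006,"claw":1},{"x":0.0035,"y":-0.009,"z":0.367,"yaw":0.006,"claw":1}]'; python3 g.py .509 -.088 .19 177.4
```

```text
time_s: 28.72
tcp_pos: [0.4883, -0.4303, 0.0042]
tcp_rot: [3.142, -0.0, -3.09]
ft_force: [-0.6, -0.2, 0.9]
opening: 0.0153
grip_force: 30.0
t28.7 p [ 0.4883 -0.4303  0.0042] psi -177.1 j7 2.10 F [-0.6 -0.2  0.9] op 0.015 gf 30.0
x -0.0765 y 0.6816 z -0.3717 yaw 0.0924
```

```bash
python3 -m creep '[{"x":0,"y":0,"z":-0.12,"yaw":0,"claw":1},{"x":0,"y":0,"z":-0.24,"yaw":0,"claw":1},{"x":0,"y":0,"z":-0.36,"yaw":0,"claw":1},{"x":-0.02,"y":0.1,"z":-0.37,"yaw":0.05,"claw":1},{"x":-0.04,"y":0.2,"z":-0.37,"yaw":0.09,"claw":1},{"x":-0.06,"y":0.3,"z":-0.37,"yaw":0.092,"claw":1},{"x":-0.076,"y":0.4,"z":-0.37,"yaw":0.092,"claw":1},{"x":-0.076,"y":0.5,"z":-0.37,"yaw":0.092,"claw":1},{"x":-0.076,"y":0.6,"z":-0.37,"yaw":0.092,"claw":1},{"x":-0.076,"y":0.68,"z":-0.37,"yaw":0.092,"claw":1},{"x":-0.076,"y":0.68,"z":-0.37,"yaw":0.092,"claw":1},{"x":-0.076,"y":0.68,"z":-0.37,"yaw":0.092,"claw":1},{"x":-0.076,"y":0.68,"z":-0.37,"yaw":0.092,"claw":1}]'; python3 g.py .509 -.088 .0455 177.4
```

```text
time_s: 30.35
tcp_pos: [0.5087, -0.0901, 0.1891]
tcp_rot: [-3.141, -0.0, 3.095]
ft_force: [-0.6, 0.2, -1.0]
opening: 0.015
grip_force: 30.0
t30.4 p [ 0.5087 -0.0901  0.1891] psi 177.3 j7 1.49 F [-0.6  0.2 -1. ] op 0.015 gf 30.0
x -0.0003 y 0.0042 z 0.2872 yaw -0.0014
```

```bash
python3 -m creep '[{"x":0,"y":0.002,"z":0.1,"yaw":0,"claw":1},{"x":0,"y":0.002,"z":0.2,"yaw":0,"claw":1},{"x":0,"y":0.002,"z":0.25,"yaw":0,"claw":1},{"x":0,"y":0.002,"z":0.275,"yaw":0,"claw":1},{"x":0,"y":0.002,"z":0.285,"yaw":0,"claw":1},{"x":0,"y":0.002,"z":0.288,"yaw":0,"claw":1},{"x":0,"y":0.002,"z":0.288,"yaw":0,"claw":1},{"x":0,"y":0.002,"z":0.288,"yaw":0,"claw":0.27},{"x":0,"y":0.002,"z":0.288,"yaw":0,"claw":0.27},{"x":0,"y":0.002,"z":0.288,"yaw":0,"claw":0.27},{"x":0,"y":0.002,"z":0.25,"yaw":0,"claw":0.27},{"x":0,"y":0.002,"z":0.15,"yaw":0,"claw":0.27},{"x":0,"y":0.002,"z":0.03,"yaw":0,"claw":0.5},{"x":0,"y":0.1,"z":0,"yaw":0,"claw":1},{"x":0,"y":0.2,"z":0,"yaw":0,"claw":1},{"x":0,"y":0.3,"z":0,"yaw":0,"claw":1},{"x":0,"y":0.3,"z":0,"yaw":0,"claw":1},{"x":0,"y":0.3,"z":0,"yaw":0,"claw":1}]'; python3 look.py l6; python3 g.py .448 .224 .19 177.4
```

```text
time_s: 32.6
tcp_pos: [0.5153, 0.0606, 0.189]
tcp_rot: [-3.141, -0.0, 3.097]
ft_force: [0.0, -1.2, 0.3]
opening: 0.0005
grip_force: 0.0
mixer
[214. 192.] [0.4745 0.1696] -3.23 0.093 0.0543
tray
[285. 180.] [ 0.5093 -0.0879] -2.05 0.117 0.0543
[299. 181.] [ 0.504  -0.1385] -2.47 0.119 0.0545
[313. 180.] [ 0.5063 -0.1876] -3.17 0.117 0.0551
ball [0.49023136 0.22561161 0.10038263] 42
t32.6 p [0.5153 0.0599 0.189 ] psi 177.4 j7 1.19 F [ 1.3 -0.4  0.2] op 0.000 gf 0.0
x 0.1497 y 0.3216 z -0.0019 yaw -0.0006
```

View pics/l6.png

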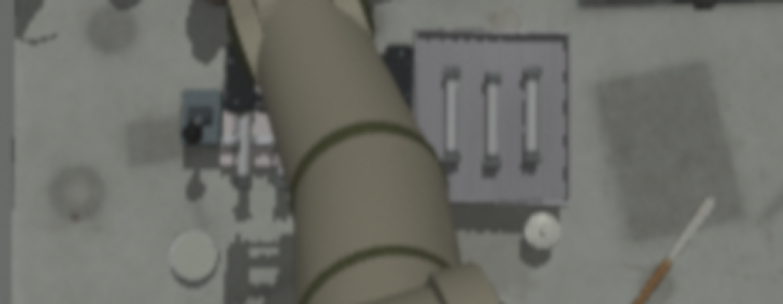

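```bash
python3 -m creep '[{"x":0.1,"y":0.1,"z":0,"yaw":0,"claw":1},{"x":0.15,"y":0.2,"z":0,"yaw":0,"claw":1},{"x":0.15,"y":0.3,"z":0,"yaw":0,"claw":1},{"x":0.15,"y":0.322,"z":0,"yaw":0,"claw":1},{"x":0.15,"y":0.322,"z":0,"yaw":0,"claw":1},{"x":0.15,"y":0.322,"z":0.1,"yaw":0,"claw":1},{"x":0.15,"y":0.322,"z":0.19,"yaw":0,"claw":1},{"x":0.15,"y":0.322,"z":0.198,"yaw":0,"claw":1},{"x":0.15,"y":0.322,"z":0.198,"yaw":0,"claw":1}]'; python3 g.py .521 .2245 .09 177.4
```

```text
time_s: 33.78
tcp_pos: [0.4484, 0.224, 0.0908]
tcp_rot: [-3.141, -0.0, 3.095]
ft_force: [0.3, 0.5, -0.1]
opening: 0.0006
grip_force: 0.0
t33.8 p [0.4484 0.224  0.0908] psi 177.3 j7 0.77 F [ 0.3  0.5 -0.1] op 0.001 gf 0.0
x -0.1450 y 0.0078 z 0.0016 yaw -0.0014
```

```bash
python3 -m creep '[{"x":-0.02,"y":0.002,"z":0,"yaw":0,"claw":1},{"x":-0.04,"y":0.003,"z":0,"yaw":0,"claw":1},{"x":-0.06,"y":0.004,"z":0,"yaw":0,"claw":1},{"x":-0.08,"y":0.006,"z":0,"yaw":0,"claw":1},{"x":-0.1,"y":0.006,"z":0,"yaw":0,"claw":1},{"x":-0.115,"y":0.006,"z":0,"yaw":0,"claw":1},{"x":-0.125,"y":0.006,"z":0,"yaw":0,"claw":1},{"x":-0.135,"y":0.006,"z":0,"yaw":0,"claw":1},{"x":-0.14,"y":0.006,"z":0,"yaw":0,"claw":1},{"x":-0.145,"y":0.006,"z":0,"yaw":0,"claw":1},{"x":-0.15,"y":0.006,"z":0,"yaw":0,"claw":1},{"x":-0.15,"y":0.006,"z":0,"yaw":0,"claw":1}]'; python3 g.py .53 .2245 .09 177.4
```

```text
time_s: 35.28
tcp_pos: [0.5231, 0.2249, 0.0901]
tcp_rot: [3.142, 0.0, 3.097]
ft_force: [0.4, 0.5, -0.2]
opening: 0.0005
grip_force: 0.2
t35.3 p [0.5231 0.2249 0.0901] psi 177.4 j7 0.85 F [ 0.4  0.5 -0.2] op 0.001 gf 0.2
x -0.0138 y -0.0001 z 0.0002 yaw 0.0003
```

```bash
python3 -m creep '[{"x":-0.007,"y":0,"z":0,"yaw":0,"claw":1},{"x":-0.014,"y":0,"z":0,"yaw":0,"claw":1},{"x":-0.018,"y":0,"z":0,"yaw":0,"claw":1},{"x":-0.018,"y":0,"z":0,"yaw":0,"claw":1}]'; python3 g.py .54 .2245 .09 177.4
```

```text
time_s: 35.78
tcp_pos: [0.5307, 0.2245, 0.09]
tcp_rot: [-3.141, -0.002, 3.097]
ft_force: [-5.6, 0.7, 1.5]
opening: 0.0007
grip_force: 2.7
t35.8 p [0.5307 0.2245 0.09  ] psi 177.4 j7 0.86 F [-5.6  0.7  1.5] op 0.001 gf 2.7
x -0.0186 y 0.0008 z -0.0000 yaw 0.0008
```

```bash
python3 -m creep '[{"x":-0.005,"y":0,"z":0,"yaw":0,"claw":1},{"x":-0.01,"y":0,"z":0,"yaw":0,"claw":1},{"x":-0.014,"y":0,"z":0,"yaw":0,"claw":1},{"x":-0.014,"y":0,"z":0,"yaw":0,"claw":1}]'; python3 g.py .54 .2245 .09 177.4
```

```text
time_s: 36.28
tcp_pos: [0.5315, 0.2244, 0.0897]
tcp_rot: [-3.138, -0.012, 3.1]
ft_force: [-24.4, 2.2, 15.7]
opening: 0.0004
grip_force: 12.1
t36.3 p [0.5315 0.2244 0.0897] psi 177.6 j7 0.86 F [-24.4   2.2  15.7] op 0.000 gf 12.1
x -0.0170 y 0.0009 z -0.0006 yaw 0.0033
```

At the stop. Back off, rise, move clear and check.

```bash
python3 -m creep '[{"x":0.06,"y":0,"z":0,"yaw":0,"claw":1},{"x":0.08,"y":0,"z":-0.1,"yaw":0,"claw":1},{"x":0.08,"y":0,"z":-0.22,"yaw":0,"claw":1},{"x":0.08,"y":0.12,"z":-0.26,"yaw":0,"claw":1},{"x":0.08,"y":0.24,"z":-0.26,"yaw":0,"claw":1},{"x":0.08,"y":0.36,"z":-0.26,"yaw":0,"claw":1},{"x":0.08,"y":0.4,"z":-0.26,"yaw":0,"claw":1},{"x":0.08,"y":0.4,"z":-0.26,"yaw":0,"claw":1},{"x":0.08,"y":0.4,"z":-0.26,"yaw":0,"claw":1}]'; python3 look.py l7
python3 -c "
from h import *
p,d=capture('side');cv2.imwrite('pics/s3.png',cv2.resize(p[110:270,180:380],None,fx=3.6,fy=3.6,interpolation=cv2.INTER_CUBIC))"
```

```text
time_s: 37.4
tcp_pos: [0.5086, 0.4235, 0.22]
tcp_rot: [-3.14, 0.0, 3.095]
ft_force: [0.1, -0.1, 0.5]
opening: 0.0007
grip_force: 0.0
mixer
[214. 180.] [0.5169 0.1678] -3.19 0.176 0.0547
[228. 180.] [0.5154 0.1182] -2.49 0.175 0.0549
[241. 181.] [0.5121 0.0687] -2.61 0.179 0.0547
tray
[285. 180.] [ 0.5095 -0.0878] -1.96 0.117 0.0545
[299. 181.] [ 0.5044 -0.1384] -2.79 0.117 0.0553
[313. 180.] [ 0.5063 -0.1873] -3.44 0.117 0.0548
ball [0.54519211 0.22307265 0.09752626] 49
```

View pics/s3.png

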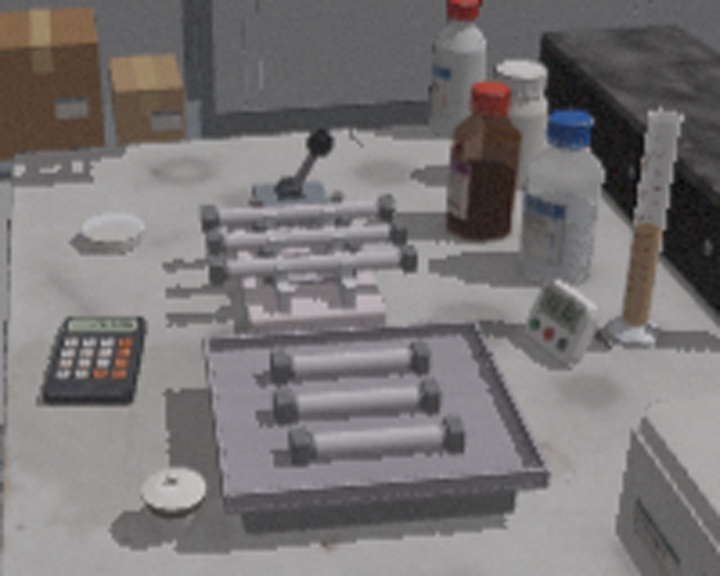

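The side view shows the three long tubes in the clips (about rows 210–260), the three short tubes flat in the tray, and the lever leaning to +x with its ball at (320,142). The dish and crucible are untouched.

```bash
python3 -c "
from station import arm
print(arm.job_done())"
```

```text
the job is handed in; nothing more can be done
None
```

The job is handed in: both loose long tubes are clipped home in the mixer, both loose short tubes lie flat in the tray, the lever was moved to off before the tubes and back to its on stop after them, and the petri dish and crucible were not touched.

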